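Load the heating plate and hold it out over the firebrick

ROBOT

A 6-joint arm with a two-finger parallel gripper is mounted at the origin on the work surface. World frame = base frame: x ahead of the robot, y to its left, z up, the work surface at z = 0. Lengths are in m, angles in degrees, forces in N, time in s.
With the tool pointing down it reaches from about 0.425 to 0.95 m from the base axis. Payload 3.5 kg.
Tool frame: the origin (TCP) lies at the very end of the fingers, on their centre line; the grasp point (between the pads) lies arm.hold_point_z behind it (arm.hold_point_z is the distance from the TCP to the grasp point, in m); z points along the fingers, y is the line along which they close (so a half turn about z gives the same grasp; the last joint's range is limited). The gripper opens to 85 mm and grips with 20 to 120 N. Pads are 22 mm wide; open, the fingers measure 114 mm over their backs; the gripper's body (76 mm by 85 mm) begins 54 mm behind the grasp point. The pads swing forward as they close: fully open they stand 13 mm farther back than shut.
Start: joints at [-76.547, 16.404, 90.338, -0, 73.258, -8.594], TCP at [0.253, -0.626, 0.2] pointing down, gripper open.
Joint ranges: [-158.93, 158.93], [-51.34, 127.21], [12.03, 142.37], [-87.48, 267.48], [13.55, 161.25], [-162.69, 162.69]. Speed limits (degrees/s): [159.86, 159.86, 180, 180, 180, 180].

INTERFACE

Orientations are given as a 3x3 rotation matrix whose columns are the frame's x, y, z axes.
In Python, from workcell import arm gives the robot as it stands.
- The arm moves only by the tool step_arm, never from a script. Its arguments are lists of equal length, an entry for each row: "dp": the shift along the tool's x, y, z in cm, a list of three; "twist": the turn, a rotation vector about the tool's x, y, z in degrees, a list of three; "fingers": the opening, from 0 (shut) to 1 (fully open). A call has 1 to 12 rows; each row is the pose to reach, as a shift and turn from the pose commanded when the call began, along the tool's axes at that moment; what a row does not reach only later rows make up. A row lasts 1/10 s, in which the tool goes at most 50 mm and 8.59 degrees, less where a joint would pass 70% of its speed; a pose out of reach is approached as far as the arm can. A call with a gripper value outside its range is refused whole. The fingers move at their own pace and stop on an object; "force" is the grip in N (left out, the last holds). Time passes only in rows, so rows that repeat a pose let the fingers close. It gives the time, the measured TCP pose, the force, the opening and the grip force at its end, in the units of the state.
- arm.sense(): the state, without advancing time (a new reading comes with each control period).
- arm.get_image(name): name is "scene" or "top"; returns (picture, depth): 420x560x3 uint8, blue, green, red; 420x560 float32, m along the optical axis (not along the pixel's ray), 0 where there is no reading.
- arm.camera_info(name): a dict with "vfov" (degrees; the focal length in pixels is half the picture's height over the tangent of half this angle, whatever the lens; pixels are square), "cx", "cy" (the principal point, pixels), "R" (3x3) and "t" (3): a world point X has camera coordinates R X + t. Camera axes: x right, y down, z forward; pixel columns grow to the right and rows downward; lengths in m; the calibration is good to about 2 mm. A picture is of the moment at which its call begins. camera_info takes no time and is no camera call.
- arm.close_job(): hands the job in; it is judged then, once.
The state is a dict: "clock": time; "qpos": joint angles; "dq": joint speeds; "effort": joint torques, N m; "ee_pos": TCP position; "tool_rot": TCP orientation; "contact_force": force on the tool from outside, world axes, zero at the start; "wrist_torque": the same for the moment, N m; "grip_width": finger opening in m; "grip_force": force on a finger pad.
Only numpy, scipy, OpenCV 4.12 (cv2) and the standard library are available. Lean on these libraries where they do the work, as an engineer would, in place of code of your own. Each camera call takes 0.05 s, during which the arm holds its last target. There are 200 camera calls.

TASK

Set the two loose brass cups on the two empty line crossings at the outer end of the steel heating plate, so that the four cups stand in two neat rows. Then, slide the plate (it has an upright wooden grip at its tail) out over the end of the firebrick, flat on the brick all the way and without tipping, until the broad white line across it (the one nearest the grip) lies on the brick's edge and square to it, so that the torch can get underneath the loaded end. Loaded like that the plate would tip over the edge, so finish while still holding it down at the tail, level and steady, as the jeweller's third hand, and leave everything else on the bench where it is.

Things in the scene. Friction and masses are not known exactly. Their poses are not given: they have to be found in the camera images.
- hearth: Fixed soldering hearth: a cream firebrick 230 long (x) x 114 wide (y) x 64 high lying on a dark steel sheet 350 x 160 x 3 mm that reaches 115 mm farther out than the brick's outer end. Origin on the bench under the brick's centre, x = the outward direction (level), z up. Brick's top 67 mm above the bench.
- brick_edge (a point): Middle of the upper edge of the brick's outer end (115 mm out along x from the brick's centre, 67 mm above the bench); axes as hearth. The edge runs along y.
- plate: Loose dark steel plate 240 (x) x 96 (y) x 4 mm, about 0.6 kg, flat on the brick, overhanging 5 to 30 mm at first, turned up to 0.1 rad from the brick. Origin: centre of its underside, x towards the outer, perforated end. White lines on top: 2 x 2 thin ones with four crossings for cups, and a broad one, the mark. Loaded and with the mark at the edge it tips unless its tail is held down with 3 to 4 N.
- plate_mark (a point): Middle of the 3 mm wide mark line on the plate's upper face: plate frame (-30, 0, 4) mm, so 150 mm from the outer end; axes as plate.
- plate_grip (a point): Centre of the upright grip at the plate's tail, wooden scales on the turned-up steel: plate frame (-114, 0, 29) mm, axes as plate. 16 mm thick along the plate's x, 56 mm wide along y; the wood reaches from 14 to 44 mm above the plate's underside. It can be taken from above, fingers before and behind it (closing along x).
- cross_inner_left (a point): Line crossing on the plate's upper face, plate frame (35, 25, 4) mm; taken by cup_a at the start.
- cross_inner_right (a point): Line crossing, plate frame (35, -25, 4) mm; taken by cup_b at the start.
- cross_outer_left (a point): Line crossing, plate frame (95, 25, 4) mm; empty at the start.
- cross_outer_right (a point): Line crossing, plate frame (95, -25, 4) mm; empty at the start.
- cup_a: Round brass bezel cup, 32 mm across, 18 mm high, wall 2 mm, open at the top, about 45 g; origin at the centre of its underside, z up through its mouth. Stands on crossing inner_left already.
- cup_b: Like cup_a; stands on crossing inner_right already.
- cup_c: Like cup_a; loose on the bench top (underside at height 0), to the right of the hearth. cup_c and cup_d are alike: either may go on either empty crossing.
- cup_d: Like cup_c; loose on the bench top.
- flux_jar: Bystander: small round screw-top jar, 48 mm across, 55 mm high, standing near the loose cups; origin under its centre.
- bench_block: Bystander: square polished steel block 60 x 60 x 19 mm near the loose cups; origin under its centre.
- wire_spool: Bystander: small wooden spool of brass wire, 44 mm across, 32 mm high; origin under its centre.
- hammer: Bystander: hammer 240 mm long lying at the far side of the bench; handle towards its -x.
- graver: Bystander: engraving tool 110 mm long with a mushroom-shaped wooden handle, up to 27 mm high, lying near the robot; blade towards its +x.
- tweezers: Bystander: flat steel tweezers 140 mm long, 5 mm high, lying right of the loose cups.
- parts_dish: Bystander: round shallow steel dish 120 mm across, 13 mm high, with metal cut-offs, left of the hearth; origin under its centre.

How it is judged:
By the outcome, as a careful person would: the job done as asked, in the order asked, and still so for the second after the job is handed in, while the arm keeps its last pose, push and grip.
It also fails if it takes over 69 s, if anything falls off the work surface, if the arm or the gripper's body presses on something with over 40 N, if the wrist force passes 120 N, or if a joint passes its speed limit or range.

## Working session

There is one attempt and no reset: what is moved stays moved. The work goes in short steps, Python scripts to look and compute and a tool call to move; the robot and the scene stay as the last step left them, time stands still between calls to the robot, and variables do not carry over. Pictures are saved under pics/ and viewed, at most 10 in all, crops included, and the job is handed in when it is done.

Besides the shell and the picture viewer there is one more tool, called after "Call:" as a command line: name --argument value ..., lists and objects as JSON in quotes. step_arm: Moves the arm, as the interface text tells. Its arguments: {"type":"object","properties":{"dp":{"type":"array","items":{"type":"array","items":{"type":"number"}}},"twist":{"type":"array","items":{"type":"array","items":{"type":"number"}}},"fingers":{"type":"array","items":{"type":"number"}},"force":{"type":"number"}},"required":["dp","twist","fingers"]}

```bash
ls; mkdir -p pics; python3 - <<'E'
from workcell import arm
import cv2,numpy as np
for n in("scene","top"):
    p,d=arm.get_image(n); cv2.imwrite(f"pics/{n}0.png",p); np.savez(f"pics/{n}0.npz",p=p,d=d)
    print(n,arm.camera_info(n))
print(arm.sense(),arm.hold_point_z)
E
```

```text
pics
scene {'vfov': 49.441618133556936, 'cx': 283.9795887111163, 'cy': 206.00920049192334, 'R': array([[ 0.80886738,  0.58773306,  0.01741863],
       [ 0.34109999, -0.44489692, -0.82808063],
       [-0.47894086,  0.6757489 , -0.56033835]]), 't': array([-0.46902421, -0.11889651,  1.61638128])}
top {'vfov': 45.45491097045089, 'cx': 273.17610990489555, 'cy': 209.3350044331664, 'R': array([[-0.02578205, -0.9995154 , -0.01744259],
       [-0.986534  ,  0.02825851, -0.16109665],
       [ 0.16151149,  0.01305431, -0.98678449]]), 't': array([0.05618957, 0.55862167, 1.41131662])}
{'clock': 0.1, 'qpos': array([-7.65475253e+01,  1.64514905e+01,  9.04158497e+01, -1.10861906e-03,
        7.32598325e+01, -8.59483538e+00]), 'dq': array([-0.05016943,  0.0360639 , -0.12071131, -0.02279905,  0.0301904 ,
        0.03040471]), 'effort': array([ 3.34565575e-04, -4.07295799e+01, -2.93700975e+01, -1.37518327e-04,
        3.41983963e-03,  2.54076909e-06]), 'ee_pos': array([ 0.25323344, -0.62496361,  0.1982357 ]), 'tool_rot': array([[ 9.26872203e-01,  3.75376655e-01, -5.34381272e-04],
       [ 3.75376904e-01, -9.26869753e-01,  2.15437265e-03],
       [ 3.13399362e-04, -2.19742252e-03, -9.99997537e-01]]), 'contact_force': array([ 0.56045372, -0.10648345,  0.04029217]), 'wrist_torque': array([-0.02745663, -0.03827892, -0.00593796]), 'grip_force': 0.0, 'grip_width': 0.08558039287919753} 0.0187
```

View pics/top0.png

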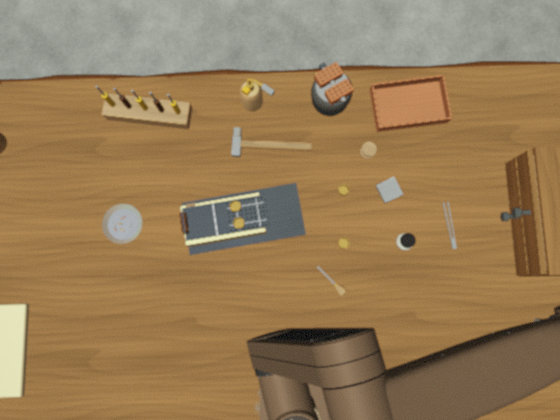

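View pics/scene0.png

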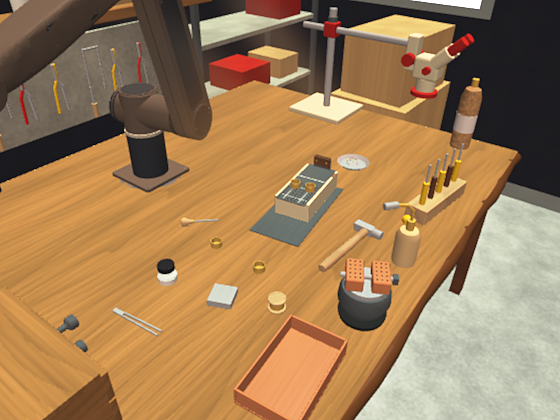

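The top view shows the plate on the brick, grip at (184,220), cups on the plate at (236,207) and (239,223), and loose cups at (343,190) and (343,243). Outward points to the image's right (world −y). The scene view shows the loose cups at (216,243) and (259,267).

```bash
cat > h.py <<'E'
import cv2,numpy as np
from workcell import arm
def cam(n):
    c=arm.camera_info(n); f=210/np.tan(np.radians(c['vfov']/2)); return f,c['cx'],c['cy'],np.array(c['R']),np.array(c['t'])
def ray(n,uv,z):
    f,cx,cy,R,t=cam(n); uv=np.atleast_2d(uv).astype(float)
    d=np.c_[(uv[:,0]-cx)/f,(uv[:,1]-cy)/f,np.ones(len(uv))]@R; o=-R.T@t
    return o+d*((z-o[2])/d[:,2])[:,None]
def proj(n,X):
    f,cx,cy,R,t=cam(n); c=np.atleast_2d(X)@R.T+t; return np.c_[cx+f*c[:,0]/c[:,2],cy+f*c[:,1]/c[:,2]]
def blobs(m,lo=8):
    k,l,s,c=cv2.connectedComponentsWithStats(m.astype(np.uint8)); return [(c[i].round(2),s[i]) for i in range(1,k) if s[i,4]>=lo]
E
python3 - <<'E'
from h import *
for n in("top","scene"):
    p=np.load(f"pics/{n}0.npz")['p']; h=cv2.cvtColor(p,cv2.COLOR_BGR2HSV)
    m=(h[...,0]>17)&(h[...,0]<30)&(h[...,1]>150)&(h[...,2]>120)
    for c,s in blobs(m): print(n,c,s,ray(n,c,0.012)[0].round(4),ray(n,c,0.083)[0].round(4))
    m=(h[...,2]>170)&(h[...,1]<110)
    y0,y1,x0,x1=(180,260,170,310) if n=="top" else (145,245,245,350)
    cv2.imwrite(f"pics/{n}0c.png",cv2.resize(p[y0:y1,x0:x1],None,fx=5.6,fy=5.6,interpolation=cv2.INTER_CUBIC))
E
```

```text
top [249.62  81.  ] [248  79   5   6  21] [0.9715 0.1042 0.012 ] [0.9403 0.1002 0.083 ]
top [246.24  89.72] [242  86  11   9  58] [0.9432 0.1152 0.012 ] [0.9134 0.1107 0.083 ]
top [104.34  95.66] [101  92   7   8  38] [0.9384 0.5568 0.012 ] [0.9088 0.531  0.083 ]
top [139.57 100.75] [136  96   9  14  40] [0.9182 0.4466 0.012 ] [0.8895 0.4261 0.083 ]
top [173.85 105.21] [171 100   8  14  39] [0.9002 0.3399 0.012 ] [0.8724 0.3245 0.083 ]
scene [113.46  51.46] [112  48   3   9  13] [-1.323   0.8334  0.012 ] [-1.1006  0.6829  0.083 ]
scene [54.43 68.  ] [52 63  5 13 21] [-1.3008  0.4283  0.012 ] [-1.0803  0.3136  0.083 ]
scene [113.81  77.11] [112  65   5  26  70] [-0.9232  0.5359  0.012 ] [-0.7361  0.4117  0.083 ]
scene [475.31  81.87] [472  78   8   9  45] [0.624  1.6888 0.012 ] [0.6744 1.4627 0.083 ]
scene [56.39 96.76] [ 53  81   8  33 105] [-0.8957  0.1905  0.012 ] [-0.7111  0.0968  0.083 ]
scene [455.6  169.91] [450 159  12  23 129] [0.8623 0.6643 0.012 ] [0.8917 0.5287 0.083 ]
scene [440.39 180.98] [435 170  12  23 139] [0.8463 0.554  0.012 ] [0.877  0.4282 0.083 ]
scene [294.79 1
[... 202 characters left out ...]
4   9] [0.5028 0.2655 0.012 ] [0.5639 0.1652 0.083 ]
scene [309.63 188.  ] [306 184   9   8  30] [0.5123 0.2386 0.012 ] [0.5725 0.1407 0.083 ]
scene [403.56 203.56] [400 203   9   2  16] [0.8025 0.3433 0.012 ] [0.8371 0.2361 0.083 ]
scene [411.75 210.17] [408 206   7  10  24] [0.8384 0.324  0.012 ] [0.8698 0.2185 0.083 ]
scene [408.21 220.98] [402 214  14  17 122] [0.8529 0.2627 0.012 ] [0.8831 0.1626 0.083 ]
scene [215.86 241.9 ] [210 237  12  11  86] [ 0.4613 -0.1622  0.012 ] [ 0.526  -0.2247  0.083 ]
scene [258.7  266.09] [253 260  13  13 111] [ 0.6202 -0.1689  0.012 ] [ 0.6709 -0.2308  0.083 ]
scene [276.26 307.51] [270 306  14   5  35] [ 0.7446 -0.2582  0.012 ] [ 0.7843 -0.3122  0.083 ]
```

```bash
python3 - <<'E'
import cv2,numpy as np
a=cv2.imread("pics/top0c.png");b=cv2.imread("pics/scene0c.png")
print(a.shape,b.shape)
E
```

```text
(448, 784, 3) (560, 588, 3)
```

View pics/top0c.png

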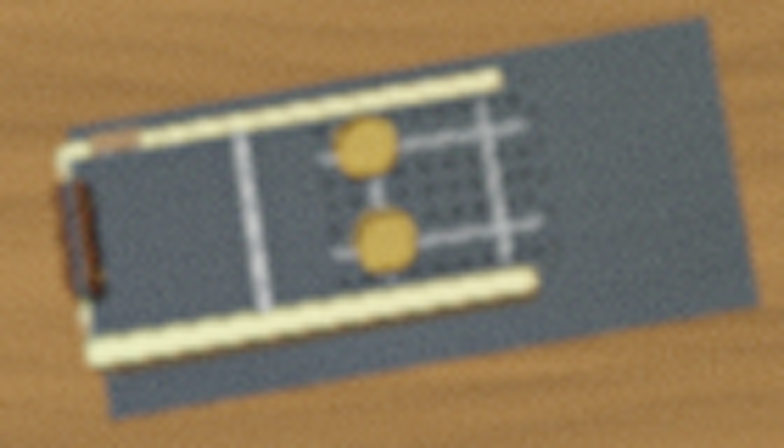

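View pics/scene0c.png

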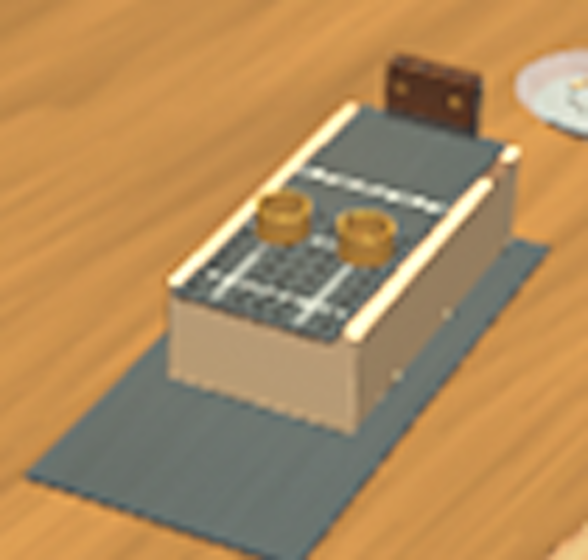

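The top crop shows the brick's long edges (60,148)-(500,68) and (90,367)-(537,290), the mark (239,135)-(264,308), the outer cross line (480,100)-(507,260), and the long lines (320,160)-(525,126) and (333,256)-(542,222). The scene crop shows the brick's outer upper corners at (170,288) and (352,340), with the plate slightly over that edge.

```bash
python3 - <<'E'
from h import *
def L(pts,o,z,n): return ray(n,(np.array(pts,float)+.5)/5.6-.5+o,z)
o=np.array([170,180])
def show(nm,X):
    v=X[1]-X[0]; print(nm,X[:,:2].round(4).tolist(),"len",np.linalg.norm(v).round(4),"ang",np.degrees(np.arctan2(v[1],v[0])).round(2))
show("brickL",L([(60,148),(500,68)],o,.067,"top")); show("brickR",L([(90,367),(537,290)],o,.067,"top"))
show("mark",L([(239,135),(264,308)],o,.071,"top"))
show("l1",L([(320,160),(525,126)],o,.071,"top"));show("l2",L([(333,256),(542,222)],o,.071,"top"))
show("outer",L([(480,100),(507,260)],o,.071,"top"))
show("x",L([(486,133),(499,229)],o,.071,"top"))
show("cupsab",L([(366,147),(386,241)],o,.085,"top"))
show("grip",L([(84,184),(94,295)],o,.111,"top"))
o=np.array([245,145])
show("S edge",L([(170,288),(352,340)],o,.067,"scene"))
show("S mark",L([(306,173),(440,208)],o,.071,"scene"))
show("S cups",L([(284,201),(366,222)],o,.089,"scene"))
show("S x",L([(225,280),(315,304)],o,.071,"scene"))
# loose cups
for n,boxes in(("top",[(333,180,20,20),(333,233,20,20)]),("scene",[(204,230,24,24),(247,254,24,24)])):
    p=np.load(f"pics/{n}0.npz")['p']; h=cv2.cvtColor(p,cv2.COLOR_BGR2HSV).astype(int)
    for x,y,w,hh in boxes:
        q=h[y:y+hh,x:x+w]; m=(q[...,1]>155)&(q[...,0]>17)&(q[...,0]<32)
        b=max(blobs(m,3),key=lambda b:b[1][4],default=None)
        if b: c=b[0]+[x,y]; print(n,c,b[1],ray(n,c,0.009)[0].round(4))
        else: print(n,q[5:15,5:15,0],q[5:15,5:15,1])
E
```

```text
brickL [[0.5738, 0.3075], [0.609, 0.0806]] len 0.2296 ang -81.17
brickR [[0.4607, 0.2918], [0.4936, 0.0642]] len 0.2299 ang -81.76
mark [[0.5772, 0.2148], [0.4878, 0.2026]] len 0.0902 ang -172.26
l1 [[0.563, 0.1734], [0.5776, 0.0683]] len 0.1062 ang -82.09
l2 [[0.5134, 0.1673], [0.5278, 0.0607]] len 0.1076 ang -82.29
outer [[0.5918, 0.091], [0.5089, 0.079]] len 0.0838 ang -171.74
x [[0.5746, 0.0883], [0.5249, 0.0827]] len 0.05 ang -173.57
cupsab [[0.5667, 0.1485], [0.5184, 0.1391]] len 0.0492 ang -168.95
grip [[0.5476, 0.2866], [0.492, 0.2815]] len 0.0558 ang -174.76
S edge [[0.501, 0.0601], [0.607, 0.0781]] len 0.1075 ang 9.64
S mark [[0.4934, 0.2009], [0.5757, 0.215]] len 0.0835 ang 9.7
S cups [[0.518, 0.1422], [0.5664, 0.1513]] len 0.0492 ang 10.66
S x [[0.5235, 0.0796], [0.5754, 0.0896]] len 0.0529 ang 10.96
top [[17 19 19 22 20 21 22 21 20 20]
 [19 21 21 22 23 23 22 22 20 18]
 [20 21 22 23 22 23 23 22 22 21]
 [20 23 23 23 23 23 23 23 23 21]
 [21 23 23 23 23 23 23 23 23 22]
 [20 22 23 23 23 23 23 23 22 23]
 [20 21 23 23 23 23 23 23 23 22]
 [19 21 22 23 23 23 23 23 23 21]
 [18 19 
[... 690 characters left out ...]
]
 [20 22 23 23 23 23 23 23 22 22]
 [20 21 23 23 23 23 23 23 23 22]
 [18 20 21 23 23 23 23 23 22 21]
 [17 17 20 23 22 23 22 22 22 20]] [[144 139 140 136 140 146 141 146 145 142]
 [138 142 142 138 138 142 139 147 144 148]
 [140 141 134 141 137 135 145 140 139 142]
 [144 139 140 137 139 139 139 141 138 147]
 [148 144 141 134 138 139 134 139 139 145]
 [144 145 147 138 135 135 138 137 136 138]
 [146 143 141 139 135 132 139 132 135 141]
 [147 146 144 143 139 137 136 136 138 139]
 [145 146 140 141 139 139 143 141 138 142]
 [136 135 150 143 140 149 140 139 145 140]]
scene [215.86 241.9 ] [ 6  7 12 11 86] [ 0.4585 -0.1595  0.009 ]
scene [258.7  266.09] [  6   6  13  13 111] [ 0.6181 -0.1663  0.009 ]
```

```bash
cat >> h.py <<'E'
def go(xyz,yaw=None,s=None):
    """shift (cm) and twist (deg) from the measured pose to xyz, tool down, tool y at world angle yaw"""
    s=s or arm.sense(); R=np.array(s['tool_rot']); dp=R.T@(np.array(xyz)-s['ee_pos'])*100
    tw=None
    if yaw is not None:
        a=np.radians(yaw); y=np.array([np.cos(a),np.sin(a),0]); z=np.array([0,0,-1.]); T=np.c_[np.cross(y,z),y,z]
        tw=np.degrees(cv2.Rodrigues(R.T@T)[0].ravel()).round(2)
    return dp.round(2),tw
E
python3 - <<'E'
from h import *
p=np.load("pics/top0.npz")['p']; h=cv2.cvtColor(p,cv2.COLOR_BGR2HSV).astype(int)
for x,y in((333,180),(333,233)):
    q=h[y:y+20,x:x+20]; m=(q[...,0]>=20)&(q[...,1]>125)
    b=max(blobs(m,3),key=lambda b:b[1][4]); c=b[0]+[x,y]; print(c,b[1],ray("top",c,0.012)[0].round(4))
print(go([.462,-.160,.10],-82)); 
E
```

```text
[343.12 189.04] [ 5  3 12 12 96] [ 0.6209 -0.169   0.012 ]
[343.38 242.65] [  5   4  12  12 110] [ 0.4605 -0.1621  0.012 ]
(array([ 36.8 , -35.24,   9.91]), array([-0.13, -0.  , 14.05]))
```

Call:
step_arm --dp '[[36.7,-35.2,9.5],[36.7,-35.2,9.5],[36.7,-35.2,9.5],[36.7,-35.2,9.5],[36.7,-35.2,9.5],[36.7,-35.2,9.5],[36.7,-35.2,9.5],[36.7,-35.2,9.5],[36.7,-35.2,9.5],[36.7,-35.2,9.5],[36.7,-35.2,9.5],[36.7,-35.2,9.5]]' --twist '[[0,0,14],[0,0,14],[0,0,14],[0,0,14],[0,0,14],[0,0,14],[0,0,14],[0,0,14],[0,0,14],[0,0,14],[0,0,14],[0,0,14]]' --fingers '[0.7,0.7,0.7,0.7,0.7,0.7,0.7,0.7,0.7,0.7,0.7,0.7]' --force 25

```text
clock: 1.3
ee_pos: [0.4612, -0.1588, 0.1033]
tool_rot: [[0.99, 0.144, -0.002], [0.144, -0.99, 0.002], [-0.002, -0.002, -1.0]]
contact_force: [0.0, 0.5, -0.0]
grip_width: 0.0598
grip_force: 0.0
```

```bash
python3 - <<'E'
from h import *
s=arm.sense(); print(s['ee_pos'],s['grip_width'],s['dq'].round(1),go([.4602,-.161,.002],-82,s))
E
```

```text
[ 0.46117358 -0.15878634  0.10329373] 0.05977627927043078 [-3.2 -0.3 -1.3 -1.4  0.  -1.5] (array([-0.11,  0.22, 10.13]), array([-0.1 ,  0.11,  0.3 ]))
```

Call:
step_arm --dp '[[-0.1,0.1,5],[-0.1,0.1,8],[-0.1,0.1,9.5],[-0.1,0.1,10.1],[-0.1,0.1,10.1],[-0.1,0.1,10.1]]' --twist '[[0,0,0],[0,0,0],[0,0,0],[0,0,0],[0,0,0],[0,0,0]]' --fingers '[0.6,0.6,0.6,0.6,0.6,0.6]'

```text
clock: 1.9
ee_pos: [0.4613, -0.1638, 0.0046]
tool_rot: [[0.99, 0.139, 0.002], [0.139, -0.99, -0.001], [0.002, 0.001, -1.0]]
contact_force: [-0.0, -0.4, 0.3]
grip_width: 0.0511
grip_force: 0.0
```

Call:
step_arm --dp '[[0,0,0],[0,0,0],[0,0,0],[0,0,0],[0,0,0]]' --twist '[[0,0,0],[0,0,0],[0,0,0],[0,0,0],[0,0,0]]' --fingers '[0.2,0.2,0.2,0.2,0.2]'

```text
clock: 2.4
ee_pos: [0.4607, -0.1627, 0.0037]
tool_rot: [[0.99, 0.14, 0.0], [0.14, -0.99, -0.0], [0.0, 0.0, -1.0]]
contact_force: [-0.7, 0.3, -0.3]
grip_width: 0.017
grip_force: 0.0
```

```bash
python3 - <<'E'
from h import *
s=arm.sense(); print(s['ee_pos'],s['contact_force'])
p,d=arm.get_image("scene"); np.savez("pics/s1.npz",p=p); cv2.imwrite("pics/s1.png",cv2.resize(p[180:280,170:300],None,fx=5,fy=5,interpolation=cv2.INTER_CUBIC))
E
```

```text
[ 0.46068541 -0.16272226  0.00370476] [-0.71183919  0.32856234 -0.3285017 ]
```

View pics/s1.png

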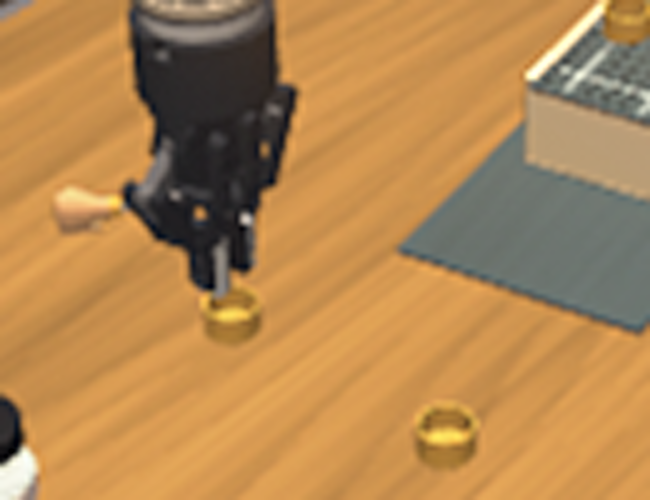

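The crop shows the fingers (205–250, 240–295) closed above or behind the cup (232,315), which hasn't moved. The second cup is at (446,435). I'll use depth to find where the fingertips are relative to the cup.

```bash
python3 - <<'E'
from h import *
p,d=arm.get_image("scene"); print((d>0).mean())
f,cx,cy,R,t=cam("scene")
def P(u,v,): 
    z=d[v,u]; return (R.T@(np.array([(u-cx)/f*z,(v-cy)/f*z,z])-t)).round(4)
for u,v in((214,236),(214,238),(212,234),(219,232),(218,235),(216,247),(216,246),(216,244),(222,243),(211,243),(259,270),(259,271),(230,255)): print(u,v,d[v,u],P(u,v))
print(proj("scene",[[.4607,-.1627,.0037],[.4602,-.161,.0],[.4602,-.161,.018]]))
E
```

```text
0.9962329931972789
214 236 1.24521 [ 0.4711 -0.1768  0.0466]
214 238 0.0 [ 1.1941 -0.8695  0.8154]
212 234 1.2406412 [ 0.4675 -0.1801  0.0538]
219 232 1.2601323 [ 0.4698 -0.1554  0.0467]
218 235 1.3211507 [ 0.4354 -0.1264  0.0023]
216 247 1.2686476 [ 0.4724 -0.1741  0.0069]
216 246 1.2668811 [ 0.4725 -0.1738  0.0103]
216 244 1.2640501 [ 0.4722 -0.1729  0.0167]
222 243 1.2967439 [ 0.4664 -0.1436 -0.0013]
211 243 1.2648787 [ 0.4596 -0.1793  0.0182]
259 270 1.1845325 [ 0.631  -0.1811  0.013 ]
259 271 1.1859139 [ 0.6312 -0.1815  0.0099]
230 255 1.2501441 [ 0.5215 -0.1714  0.0012]
[[215.77895242 244.23118882]
 [216.1502678  244.88569763]
 [215.72655658 239.86897964]]
```

```bash
python3 - <<'E'
from h import *
p,d=arm.get_image("scene")
f,cx,cy,R,t=cam("scene"); v,u=np.mgrid[226:250,206:226]; z=d[226:250,206:226]
X=(np.stack([(u-cx)/f*z,(v-cy)/f*z,z],-1)-t)@R
np.set_printoptions(linewidth=200)
print("z mm");print((X[...,2]*1000).round().astype(int))
print("x");print((X[6:18,...,0]*1000).round().astype(int))
print("y");print((X[6:18,...,1]*1000).round().astype(int))
E
```

```text
z mm
[[100  98  96  94  85  86  84  82  79  64  63  64  66  64  57   0   0  -2   0  -3]
 [100  98  94  91  79  83  84  80  78  59  60  63  63  62  56  -2   1   1  -3  -2]
 [ 97  92  89  90  86  82  79  78  71  57  59  58  62  60  51  -1  -2   1   0  -1]
 [ 94  90  87  85  82  73  77  74  69  51  54  55  54  52  48   0  -3  -2   2  -1]
 [ 84  86  85  86  75  72  67  66  64  47  48  50  51  51  48  -1  -2  -1  -1  -1]
 [  0  65  80  66  70  69  63  65  61  45  48  48  48  51  47  -4  -6  -2   2  -3]
 [ -4  62  61  62  63  62  62  59  63  41  42  43  45  47  45   0   1  -1  -1   0]
 [ -2  55  57  61  62  62  58  57  58  36  40  41  44  40  37   1   0   1  -1  -1]
 [ -1  52  54  57  58  56  54  54  56  48  36  38  39  40  -1  -3   0   0  -1   1]
 [  0  50  52  52  54  55  49  50  48  48  -1  -4  -2  -1  -1  -2   3  -2   1   0]
 [  1  47  46  47  51  53  50  46  47  44  -1  -4   4  -1   1  -3  -1  -1  -3  -3]
 [ -2  -1  43  44  46  48  44  42  42  45  -6  -5   0   0  -1   1  -2  -2  -2  -5]
 [ -1   1  -3  38  41  43  43  39  45  37  18  14  16  16   1  -1  -3  -3  -2   1]
 [ -3   0  -3  -
[... 2435 characters left out ...]
 -186 -186 -181 -177 -176 -177 -130 -128 -131 -129 -127 -127 -123 -121 -119 -115]
 [-155 -155 -149 -184 -185 -185 -184 -178 -182 -173 -154 -149 -149 -148 -132 -129 -125 -123 -123 -124]
 [-157 -157 -153 -150 -150 -165 -179 -179 -177 -155 -154 -151 -149 -149 -153 -131 -126 -127 -128 -124]
 [-161 -157 -159 -155 -168 -167 -161 -158 -157 -155 -154 -151 -148 -149 -151 -134 -134 -132 -126 -128]
 [-165 -163 -161 -158 -173 -167 -163 -156 -155 -155 -152 -151 -150 -146 -151 -138 -140 -136 -135 -131]
 [-166 -166 -162 -162 -175 -170 -163 -158 -155 -154 -155 -150 -150 -148 -161 -157 -142 -138 -136 -134]
 [-171 -172 -167 -165 -179 -174 -162 -161 -158 -156 -158 -155 -168 -165 -161 -155 -142 -142 -140 -139]]
```

Depth shows the actual fingertips at z≈35 mm while the reported TCP is at 3.7 mm, so the true tips sit about 31 mm higher than reported. The cup is untouched. I'll reopen and go lower carefully, watching the force.

Call:
step_arm --dp '[[0,0,0],[0,0,0],[0,0,0],[0,0,0.8],[0,0,1.6],[0,0,2.2],[0,0,2.2],[0,0,2.2]]' --twist '[[0,0,0],[0,0,0],[0,0,0],[0,0,0],[0,0,0],[0,0,0],[0,0,0],[0,0,0]]' --fingers '[0.6,0.6,0.6,0.6,0.6,0.6,0.6,0.6]'

```text
clock: 3.35
ee_pos: [0.4603, -0.1626, -0.0189]
tool_rot: [[0.99, 0.14, -0.001], [0.14, -0.99, 0.001], [-0.001, -0.001, -1.0]]
contact_force: [-0.0, -0.2, 0.6]
grip_width: 0.0517
grip_force: 0.0
```

```bash
cat >> h.py <<'E'
def pts(n,box):
    p,d=arm.get_image(n); x0,x1,y0,y1=box
    f,cx,cy,R,t=cam(n); v,u=np.mgrid[y0:y1,x0:x1]; z=d[y0:y1,x0:x1]
    X=(np.stack([(u-cx)/f*z,(v-cy)/f*z,z],-1)-t)@R; X[z==0]=np.nan
    return p,X
E
python3 - <<'E'
from h import *
np.set_printoptions(linewidth=200)
p,X=pts("scene",(203,232,234,250)); print((np.nan_to_num(X[...,2])*1000).round().astype(int)); s=arm.sense(); print(s['ee_pos'],s['contact_force'])
E
```

```text
[[88 84 82 78 64 69 70 67 62  1 -2 -3 -4  0 18 22 22 27 25 23 25  1 -1 -2  0  3  0 -4 -3]
 [81 78 75 73 65 66 66 63 60  3  0 -1  2  0 16 21 21 19 23 21 22 23  0 -3  0 -2  0  1  1]
 [82 77 75 72 61 66 66 61 -2  1 -5 -1  0 -1 -2 -1 17 17 18 19 18  0  1 -1 -2 -7 -3 -1  0]
 [75 73 72 69 62 61 59 58 51 -1 -6 -1  0 -2 -3  1 -1 -2  0 14 -2  1 -1 -2 -3  1 -1 -2  0]
 [72 71 71 66 54 53 59 55 48 17 19 16 16 14 16 16 17 -2 -3 -2 -1 -1  0  1 -1 -1 -2 -1 -4]
 [66 66 66 61 53 53 48 47 47 17 10 13 10 14 13 15 15 18 -1 -2  0 -1  0  1 -2  0 -2 -1 -1]
 [-1 45 63 48 48 44 46 47 42 12 10  9  8  9  7 10 12 17  0 -2  1 -1  0 -3 -1 -2  0  0 -3]
 [ 1 42 44 45 42 43 42 45 40  7  8  5  5  4  7  3  8 12  0  2 -4 -2 -3 -2 -2  0  1 -1 -2]
 [ 0 39 41 40 41 41 39 40 36  6  3  4  1  1  3  2  4 16 13 -1  0  1 -3  0  1 -5 -1  2 -1]
 [ 1 36 37 37 38 36 36 37 33  0  3  3  4  2  5 14 16 13  9  2  0 -1 -1 -3 -4  0 -1 -1  0]
 [ 0 30 31 33 35 37 31 33 28 17 17 17 19 18 14 16 12  8  7 -4 -1  1  3  0  0  1  0 -1  2]
 [-2 24 27 27 32 33 26 29 28 24 15 16 17 14 12 11 10  8  3  0 -3 -2 -1 -1 -2  0 -1 -2 -1]
 [ 0 -3 26 29 30 29 24 26 22 20 10  8 11  8  9  8  5  4 -1 -4 -2 -2  1  0  0 -1 -1 -3  1]
 [-3  1 -2 13 23 27 19 19 22  6  6  5  6  5  6  4  0  0  0 -1 -4  0 -1 -2  0 -1  0 -1 -3]
 [ 2  0 -2  0 -2 -3 15 17  1  0  1  3  2  1  0  0 -3  0 -2  1  0  0 -3 -1  0 -1  0  1  1]
 [-2  1  0 -4  1  1  1  2 -1  4 -1 -1 -2  1 -1  0 -2  1 -1 -2  0 -3 -3 -3 -3  2  0  0 -2]]
[ 0.46060261 -0.16273062 -0.01859697] [-0.33590481  0.46188853  0.48480095]
```

Fingertips are now at about z=16 mm, straddling the cup. I'll lower another centimetre and close.

Call:
step_arm --dp '[[0,0,0.6],[0,0,1.0],[0,0,1.0],[0,0,1.0],[0,0,1.0],[0,0,1.0],[0,0,1.0],[0,0,1.0]]' --twist '[[0,0,0],[0,0,0],[0,0,0],[0,0,0],[0,0,0],[0,0,0],[0,0,0],[0,0,0]]' --fingers '[0.6,0.6,0.6,0.25,0.25,0.25,0.25,0.25]' --force 25

```text
clock: 4.2
ee_pos: [0.4607, -0.1628, -0.0283]
tool_rot: [[0.99, 0.14, 0.0], [0.14, -0.99, -0.0], [0.0, 0.0, -1.0]]
contact_force: [-0.1, 0.1, 0.6]
grip_width: 0.0315
grip_force: 24.8
```

Call:
step_arm --dp '[[0,0,-2],[0,0,-6],[0,0,-10],[2,-4,-13],[4,-9,-13],[6,-14,-13],[8,-19,-13],[9.85,-23.2,-13],[9.85,-23.2,-13],[9.85,-23.2,-13],[9.85,-23.2,-13]]' --twist '[[0,0,0],[0,0,0],[0,0,0],[0,0,0],[0,0,0],[0,0,0],[0,0,0],[0,0,0],[0,0,0],[0,0,0],[0,0,0]]' --fingers '[0.25,0.25,0.25,0.25,0.25,0.25,0.25,0.25,0.25,0.25,0.25]'

```text
clock: 5.3
ee_pos: [0.5252, 0.0802, 0.1011]
tool_rot: [[0.99, 0.14, -0.001], [0.14, -0.99, -0.001], [-0.001, 0.0, -1.0]]
contact_force: [-0.3, -0.9, -1.2]
grip_width: 0.0311
grip_force: 25.0
```

```bash
python3 - <<'E'
from h import *
s=arm.sense(); print(s['ee_pos'],s['grip_width'],s['dq'].round(1),go([.5258,.0812,.0455],-82,s))
E
```

```text
[0.52518075 0.08015971 0.10113542] 0.03108891565023415 [-1.5 -0.4  0.3  0.2  0.1  0.1] (array([ 0.08, -0.1 ,  5.56]), array([0.02, 0.06, 0.05]))
```

Call:
step_arm --dp '[[0.05,-0.05,2.5],[0.05,-0.05,4.5],[0.05,-0.05,5.4],[0.05,-0.05,5.7],[0.05,-0.05,5.8],[0.05,-0.05,5.8]]' --twist '[[0,0,0],[0,0,0],[0,0,0],[0,0,0],[0,0,0],[0,0,0]]' --fingers '[0.25,0.25,0.25,0.25,0.25,0.25]'

```text
clock: 5.9
ee_pos: [0.5268, 0.0809, 0.0444]
tool_rot: [[0.99, 0.139, 0.002], [0.139, -0.99, -0.0], [0.001, 0.0, -1.0]]
contact_force: [-0.4, -0.7, -0.5]
grip_width: 0.0316
grip_force: 25.0
```

```bash
python3 - <<'E'
from h import *
s=arm.sense(); print(s['ee_pos'],s['contact_force'],s['dq'].round(1))
p,d=arm.get_image("scene"); np.savez("pics/s2.npz",p=p); cv2.imwrite("pics/s2.png",cv2.resize(p[140:240,240:350],None,fx=5.6,fy=5.6,interpolation=cv2.INTER_CUBIC))
E
```

```text
[0.52678892 0.08085844 0.04439475] [-0.38491731 -0.70842538 -0.46386194] [ 0.3 -0.3 -0.2 -0.1  0.   0.1]
```

View pics/s2.png

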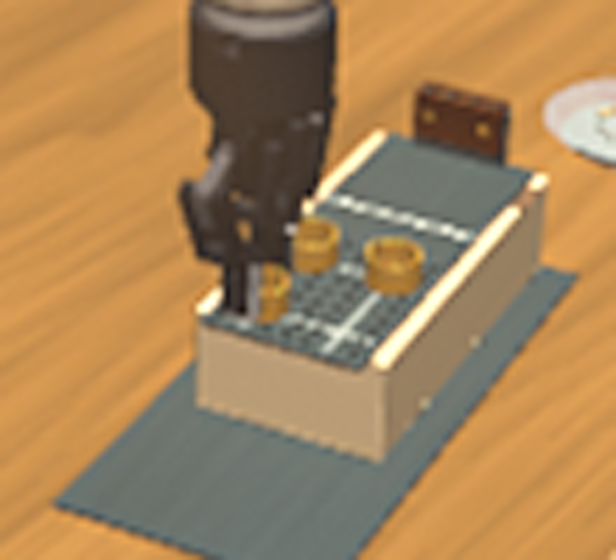

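The crop shows the held cup at (272,293) just above the outer right crossing, with cups a/b at (394,265) and (316,247). Releasing with a small opening.

Call:
step_arm --dp '[[-0.05,0,0.1],[-0.08,0,0.15],[-0.08,0,0.15],[-0.08,0,0.15],[-0.08,0,0.15],[-0.08,0,0.15],[-0.08,0,-2],[-0.08,0,-6],[-0.08,0,-8]]' --twist '[[0,0,0],[0,0,0],[0,0,0],[0,0,0],[0,0,0],[0,0,0],[0,0,0],[0,0,0],[0,0,0]]' --fingers '[0.25,0.25,0.5,0.5,0.5,0.5,0.5,0.5,0.6]'

```text
clock: 6.85
ee_pos: [0.5267, 0.0812, 0.1265]
tool_rot: [[0.99, 0.14, 0.004], [0.14, -0.99, -0.0], [0.004, 0.001, -1.0]]
contact_force: [0.0, -0.0, 0.3]
grip_width: 0.0512
grip_force: 0.0
```

```bash
python3 - <<'E'
from h import *
s=arm.sense(); print(s['ee_pos'],s['grip_width'],go([.6205,-.168,.06],-82,s))
E
```

```text
[0.52670785 0.08124664 0.12652889] 0.051152670883028085 (array([ 5.77, 25.99,  6.69]), array([ 0.04, -0.22,  0.05]))
```

Call:
step_arm --dp '[[1,4,0],[2,9,0],[3,14,0],[4.5,19,0],[5.7,24,2],[5.75,26,5],[5.75,26,8],[5.75,26,9.5],[5.75,26,9.5],[5.75,26,9.5]]' --twist '[[0,0,0],[0,0,0],[0,0,0],[0,0,0],[0,0,0],[0,0,0],[0,0,0],[0,0,0],[0,0,0],[0,0,0]]' --fingers '[0.6,0.6,0.6,0.6,0.6,0.6,0.6,0.6,0.6,0.6]'

```text
clock: 7.85
ee_pos: [0.619, -0.1676, 0.0292]
tool_rot: [[0.99, 0.141, 0.001], [0.141, -0.99, -0.0], [0.001, 0.0, -1.0]]
contact_force: [0.7, -0.0, 0.3]
grip_width: 0.0511
grip_force: 0.0
```

```bash
python3 - <<'E'
from h import *
s=arm.sense(); print(s['ee_pos'],s['grip_width'],go([.6205,-.1685,-.0283],-82,s))
# cup rims on the plate in both views
for n,box in(("top",(220,272,195,236)),("scene",(270,330,172,205))):
    p,X=pts(n,box); x0,x1,y0,y1=box; h=cv2.cvtColor(p[y0:y1,x0:x1],cv2.COLOR_BGR2HSV).astype(int)
    m=(h[...,0]>16)&(h[...,0]<33)&(h[...,1]>115)&(h[...,2]>60)&(X[...,2]>.074)
    for c,st in blobs(m,20): print(n,c+[x0,y0],st,ray(n,c+[x0,y0],.082)[0].round(4))
E
```

```text
[ 0.61902843 -0.16756547  0.02924113] 0.05112332590399071 (array([0.13, 0.11, 5.75]), array([ 0.02, -0.03,  0.11]))
top [233.93 205.16] [10  6 10 11 43] [0.5692 0.1517 0.082 ]
top [259.05 219.44] [35 20 10 10 43] [0.5262 0.0811 0.082 ]
top [238.14 220.77] [14 23 10  7 35] [0.5241 0.1403 0.082 ]
scene [294.94 183.3 ] [21  7  9  9 69] [0.5203 0.1373 0.082 ]
scene [309.64 187.15] [35 11 10  9 73] [0.569  0.1462 0.082 ]
scene [285.26 192.15] [11 16 10 10 73] [0.5266 0.0774 0.082 ]
```

Call:
step_arm --dp '[[0.1,0.08,3],[0.1,0.08,5],[0.1,0.08,5.7],[0.1,0.08,5.7],[0.1,0.08,5.7],[0.1,0.08,5.7],[0.1,0.08,5.7],[0.1,0.08,5.7],[0.1,0.08,5.7]]' --twist '[[0,0,0],[0,0,0],[0,0,0],[0,0,0],[0,0,0],[0,0,0],[0,0,0],[0,0,0],[0,0,0]]' --fingers '[0.6,0.6,0.6,0.6,0.25,0.25,0.25,0.25,0.25]' --force 25

```text
clock: 8.85
ee_pos: [0.6213, -0.1693, -0.0263]
tool_rot: [[0.99, 0.14, 0.003], [0.14, -0.99, -0.001], [0.003, 0.002, -1.0]]
contact_force: [-0.3, 0.7, 7.0]
grip_width: 0.0315
grip_force: 25.2
```

```bash
python3 - <<'E'
from h import *
s=arm.sense(); print(s['ee_pos'],go([.5755,.0881,.105],-82,s))
E
```

```text
[ 0.62131761 -0.16933874 -0.02629016] (array([ -0.89, -26.11, -13.17]), array([ 0.09, -0.18,  0.04]))
```

Call:
step_arm --dp '[[0,0,-2],[0,0,-6],[0,0,-10],[0,-4,-13.2],[0,-9,-13.2],[-0.4,-14,-13.2],[-0.6,-19,-13.2],[-0.8,-24,-13.2],[-0.85,-26.1,-13.2],[-0.85,-26.1,-13.2],[-0.85,-26.1,-13.2],[-0.85,-26.1,-13.2]]' --twist '[[0,0,0],[0,0,0],[0,0,0],[0,0,0],[0,0,0],[0,0,0],[0,0,0],[0,0,0],[0,0,0],[0,0,0],[0,0,0],[0,0,0]]' --fingers '[0.25,0.25,0.25,0.25,0.25,0.25,0.25,0.25,0.25,0.25,0.25,0.25]'

```text
clock: 10.05
ee_pos: [0.575, 0.0873, 0.1035]
tool_rot: [[0.99, 0.139, 0.0], [0.139, -0.99, -0.0], [0.0, 0.0, -1.0]]
contact_force: [0.5, -0.1, -0.7]
grip_width: 0.0311
grip_force: 25.1
```

```bash
python3 - <<'E'
from h import *
s=arm.sense(); print(s['ee_pos'],s['grip_width'],s['dq'].round(1),go([.5755,.0881,.0465],-82,s))
E
```

```text
[0.57501723 0.08730379 0.10350985] 0.03114532168326949 [-0.6  0.2 -0.1  0.1  0.2  0.1] (array([ 0.06, -0.07,  5.7 ]), array([ 0.03, -0.  , -0.02]))
```

Call:
step_arm --dp '[[0.03,-0.05,2.5],[0.03,-0.05,4.5],[0.03,-0.05,5.4],[0.03,-0.05,5.7],[0.03,-0.05,5.7],[0.03,-0.05,5.7]]' --twist '[[0,0,0],[0,0,0],[0,0,0],[0,0,0],[0,0,0],[0,0,0]]' --fingers '[0.25,0.25,0.25,0.25,0.25,0.25]'

```text
clock: 10.65
ee_pos: [0.576, 0.0886, 0.0476]
tool_rot: [[0.99, 0.14, 0.002], [0.14, -0.99, -0.0], [0.002, 0.0, -1.0]]
contact_force: [0.2, -0.8, 0.7]
grip_width: 0.0314
grip_force: 25.1
```

Call:
step_arm --dp '[[0,0.03,0.15],[0,0.03,0.25],[0,0.03,0.25],[0,0.03,0.25],[0,0.03,0.25],[0,0.03,0.25],[0,0.03,0.25],[0,0.03,-2],[0,0.03,-6],[0,0.03,-11]]' --twist '[[0,0,0],[0,0,0],[0,0,0],[0,0,0],[0,0,0],[0,0,0],[0,0,0],[0,0,0],[0,0,0],[0,0,0]]' --fingers '[0.25,0.25,0.25,0.5,0.5,0.5,0.5,0.5,0.5,0.6]'

```text
clock: 11.65
ee_pos: [0.573, 0.0887, 0.155]
tool_rot: [[0.99, 0.14, -0.006], [0.14, -0.99, 0.0], [-0.006, -0.001, -1.0]]
contact_force: [1.4, 0.4, 0.1]
grip_width: 0.0512
grip_force: 0.0
```

```bash
python3 - <<'E'
from h import *
s=arm.sense(); print(s['ee_pos'],s['grip_width'])
p,d=arm.get_image("scene"); np.savez("pics/s3.npz",p=p,d=d); cv2.imwrite("pics/s3.png",cv2.resize(p[145:245,245:350],None,fx=5.6,fy=5.6,interpolation=cv2.INTER_CUBIC))
p,d=arm.get_image("top"); np.savez("pics/t3.npz",p=p,d=d)
for n,box in(("top",(220,272,195,236)),("scene",(270,330,172,215))):
    p,X=pts(n,box); x0,x1,y0,y1=box; h=cv2.cvtColor(p[y0:y1,x0:x1],cv2.COLOR_BGR2HSV).astype(int)
    m=(h[...,0]>16)&(h[...,0]<33)&(h[...,1]>115)&(h[...,2]>60)&(X[...,2]>.074)
    for c,st in blobs(m,20): print(n,c+[x0,y0],st,ray(n,c+[x0,y0],.082)[0].round(4))
E
```

```text
[0.57298298 0.08865823 0.1550485 ] 0.05120242020044032
scene [294.86 183.33] [21  7  9 10 69] [0.5202 0.137  0.082 ]
scene [309.61 187.08] [35 11 10  9 71] [0.5687 0.1465 0.082 ]
scene [285.54 192.29] [11 16 10 10 76] [0.5277 0.0773 0.082 ]
scene [300.33 196.45] [25 20 11 10 78] [0.576  0.0854 0.082 ]
```

View pics/s3.png

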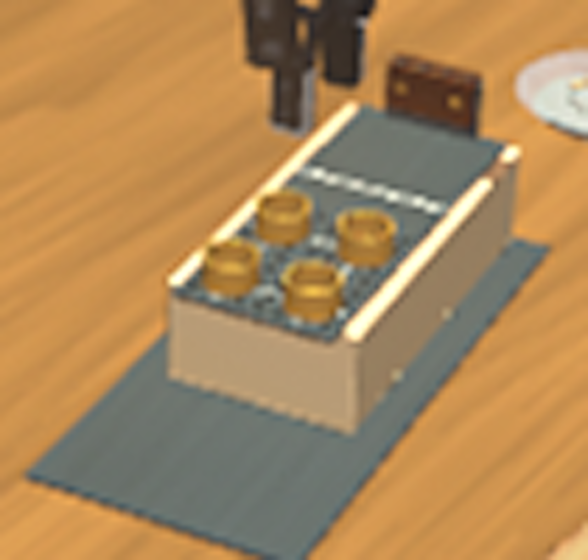

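The crop shows four cups at (284,218), (366,238), (232,268) and (314,290) in two neat rows, consistent with the crossings to about 1–2 mm. Next I'll locate the grip.

```bash
python3 - <<'E'
from h import *
for n,f,box in(("top","top0",(170,200,200,245)),("scene","scene0",(305,340,150,175))):
    d=np.load(f"pics/{f}.npz")['d']; ff,cx,cy,R,t=cam(n); x0,x1,y0,y1=box
    v,u=np.mgrid[y0:y1,x0:x1]; z=d[y0:y1,x0:x1]; X=((np.stack([(u-cx)/ff*z,(v-cy)/ff*z,z],-1)-t)@R).reshape(-1,3)
    X=X[(X[:,2]>.085)&(X[:,2]<.125)&(z.ravel()>0)]
    T=X[X[:,2]>.104]; 
    for Q in(X,T):
        U=Q[:,:2]@np.array([[.14,.99],[-.99,.14]]).T  # along -> need u=(.14,-.99), left=(.99,.14)
        a=Q[:,:2]@[.14,-.99]; l=Q[:,:2]@[.99,.14]
        print(n,len(Q),"u",a.min().round(4),np.median(a).round(4),a.max().round(4),"l",l.min().round(4),l.max().round(4),np.median(Q[:,2]).round(4))
g=np.array([.5217,.2917]); print("pred u,l",g@[.14,-.99],g@[.99,.14])
print(go([.5217,.2917,.13],-82))
E
```

```text
top 148 u -0.2233 -0.2133 -0.206 l 0.5264 0.5866 0.1091
top 118 u -0.2233 -0.2142 -0.2064 l 0.5282 0.5844 0.1102
scene 151 u -0.2239 -0.2079 -0.1993 l 0.5283 0.5871 0.1003
scene 61 u -0.2239 -0.2104 -0.2027 l 0.5298 0.5871 0.108
pred u,l -0.215745 0.5573210000000001
(array([ -2.57, -20.87,   2.84]), array([ 0.04, -0.24,  0.05]))
```

Call:
step_arm --dp '[[-0.5,-4,0],[-1,-9,0],[-1.5,-14,0.5],[-2,-18,1.5],[-2.6,-20.8,2.8],[-2.6,-20.8,2.8],[-2.6,-20.8,2.8],[-2.6,-20.8,2.8]]' --twist '[[0,0,0],[0,0,0],[0,0,0],[0,0,0],[0,0,0],[0,0,0],[0,0,0],[0,0,0]]' --fingers '[0.6,0.6,0.6,0.6,0.6,0.6,0.6,0.6]'

```text
clock: 12.65
ee_pos: [0.5203, 0.29, 0.1279]
tool_rot: [[0.99, 0.139, -0.001], [0.139, -0.99, -0.001], [-0.001, 0.001, -1.0]]
contact_force: [-0.6, -0.5, -0.1]
grip_width: 0.0511
grip_force: 0.0
```

```bash
python3 - <<'E'
from h import *
s=arm.sense(); print(s['ee_pos'],s['tool_rot'].round(4).tolist(),go([.5212,.2908,.05],-82,s))
E
```

```text
[0.52029251 0.28999325 0.12794789] [[0.9903, 0.1391, -0.0009], [0.1391, -0.9903, -0.0007], [-0.0009, 0.0006, -1.0]] (array([ 0.11, -0.07,  7.79]), array([ 0.03,  0.05, -0.  ]))
```

Call:
step_arm --dp '[[0.05,-0.03,3],[0.05,-0.03,5.5],[0.05,-0.03,7],[0.05,-0.03,7.8],[0.05,-0.03,8.0],[0.05,-0.03,8.0]]' --twist '[[0,0,0],[0,0,0],[0,0,0],[0,0,0],[0,0,0],[0,0,0]]' --fingers '[0.6,0.6,0.6,0.6,0.6,0.6]'

```text
clock: 13.25
ee_pos: [0.5214, 0.2913, 0.0492]
tool_rot: [[0.99, 0.139, 0.001], [0.139, -0.99, 0.0], [0.001, -0.0, -1.0]]
contact_force: [-0.1, 0.1, 0.7]
grip_width: 0.0513
grip_force: 0.0
```

```bash
python3 - <<'E'
from h import *
s=arm.sense(); print(s['ee_pos'],s['contact_force'],s['dq'].round(1))
p,d=arm.get_image("scene"); np.savez("pics/s4.npz",p=p,d=d); cv2.imwrite("pics/s4.png",cv2.resize(p[120:210,270:370],None,fx=6,fy=6,interpolation=cv2.INTER_CUBIC))
E
```

```text
[0.52137809 0.29125294 0.04923307] [-0.05864729  0.1430064   0.68012805] [ 0.3 -0.8 -0.6  0.1  0.1 -0.1]
```

View pics/s4.png

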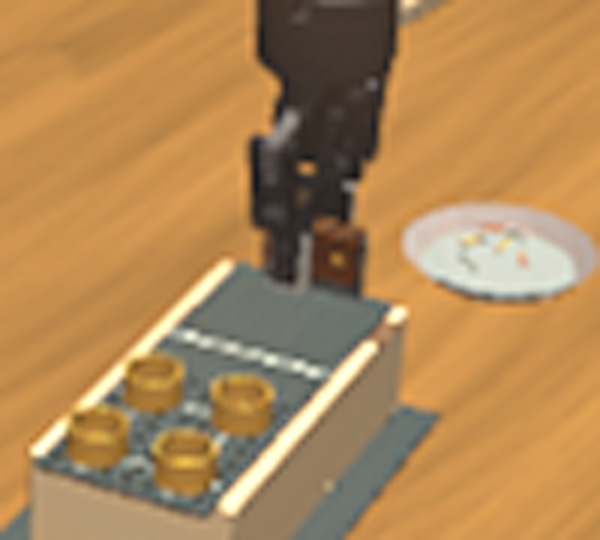

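The crop shows the fingers straddling the grip at (300–350, 220–290), just above the plate's tail. Closing.

Call:
step_arm --dp '[[0,0,0],[0,0,0],[0,0,0],[0,0,0],[0,0,0],[0,0,0],[0,0,0]]' --twist '[[0,0,0],[0,0,0],[0,0,0],[0,0,0],[0,0,0],[0,0,0],[0,0,0]]' --fingers '[0.4,0.25,0.1,0.05,0.05,0.05,0.05]' --force 60

```text
clock: 14.0
ee_pos: [0.5212, 0.2922, 0.0497]
tool_rot: [[0.99, 0.14, 0.002], [0.14, -0.99, 0.002], [0.002, -0.001, -1.0]]
contact_force: [-1.5, 2.9, 4.6]
grip_width: 0.0149
grip_force: 59.7
```

```bash
python3 - <<'E'
from h import *
s=arm.sense(); print(s['ee_pos'],s['tool_rot'].round(4).tolist(),s['contact_force'],s['wrist_torque'],s['grip_width'],s['grip_force'])
p,d=arm.get_image("top"); np.savez("pics/t5.npz",p=p,d=d)
E
```

```text
[0.52121555 0.29220065 0.0497366 ] [[0.9902, 0.1398, 0.0016], [0.1398, -0.9902, 0.0015], [0.0018, -0.0013, -1.0]] [-1.51956601  2.89022787  4.63294787] [ 0.34876891  0.18177967 -0.07830157] 0.014895383573456338 59.699880480766296
```

Call:
step_arm --dp '[[0,0.1,0.03],[0,0.4,0.05],[0,0.9,0.05],[0,1.5,0.05],[0,2.2,0.05],[0,2.9,0.05],[0,3.6,0.05],[0,4.3,0.05],[0,4.9,0.05],[0,5.4,0.05],[0,5.7,0.05],[0,5.8,0.05]]' --twist '[[0,0,0],[0,0,0],[0,0,0],[0,0,0],[0,0,0],[0,0,0],[0,0,0],[0,0,0],[0,0,0],[0,0,0],[0,0,0],[0,0,0]]' --fingers '[0.05,0.05,0.05,0.05,0.05,0.05,0.05,0.05,0.05,0.05,0.05,0.05]' --force 60

```text
clock: 15.25
ee_pos: [0.5298, 0.2359, 0.0497]
tool_rot: [[0.99, 0.14, 0.003], [0.14, -0.99, 0.004], [0.003, -0.003, -1.0]]
contact_force: [-2.2, 7.2, 7.6]
grip_width: 0.0152
grip_force: 59.9
```

```bash
python3 - <<'E'
from h import *
s=arm.sense(); print(s['ee_pos'],s['tool_rot'].round(4).tolist(),s['contact_force'],s['wrist_torque'],s['grip_width'])
E
```

```text
[0.52977575 0.23586019 0.04973371] [[0.9902, 0.1396, 0.0028], [0.1395, -0.9902, 0.0039], [0.0033, -0.0035, -1.0]] [-2.15107507  7.18836087  7.5760247 ] [0.89936725 0.23035473 0.00973061] 0.015209597238388677
```

Call:
step_arm --dp '[[0,0.1,0.02],[0,0.4,0.03],[0,0.9,0.03],[0,1.5,0.03],[0,2.2,0.03],[0,2.9,0.03],[0,3.6,0.03],[0,4.3,0.03],[0,5.0,0.03],[0,5.6,0.03],[0,6.0,0.03],[0,6.2,0.03]]' --twist '[[0,0,0],[0,0,0],[0,0,0],[0,0,0],[0,0,0],[0,0,0],[0,0,0],[0,0,0],[0,0,0],[0,0,0],[0,0,0],[0,0,0]]' --fingers '[0.05,0.05,0.05,0.05,0.05,0.05,0.05,0.05,0.05,0.05,0.05,0.05]' --force 60

```text
clock: 16.45
ee_pos: [0.5387, 0.1746, 0.0498]
tool_rot: [[0.99, 0.139, 0.003], [0.139, -0.99, 0.004], [0.004, -0.004, -1.0]]
contact_force: [-0.9, 8.6, 8.2]
grip_width: 0.0149
grip_force: 60.2
```

```bash
python3 - <<'E'
from h import *
s=arm.sense(); print(s['ee_pos'],s['tool_rot'].round(4).tolist(),s['contact_force'],s['wrist_torque'],s['grip_width'])
for n in("scene","top"):
    p,d=arm.get_image(n); np.savez(f"pics/{n}6.npz",p=p,d=d)
    a=p[150:235,245:345] if n=="scene" else p[180:260,200:300]
    a=cv2.resize(a,None,fx=6,fy=6,interpolation=cv2.INTER_CUBIC); globals()[n]=a
b=np.vstack([scene[:,:600],top[:,:600]]); cv2.imwrite("pics/c6.png",cv2.resize(np.hstack([scene[:480,:600],top[:480,:600]]),(800,320)) ); cv2.imwrite("pics/c6s.png",scene); cv2.imwrite("pics/c6t.png",top); print(scene.shape,top.shape)
E
```

```text
[0.53871131 0.1746055  0.04979986] [[0.9903, 0.1391, 0.0031], [0.1391, -0.9903, 0.0043], [0.0037, -0.0038, -1.0]] [-0.89203339  8.60949631  8.21372161] [ 1.07708159  0.29082597 -0.05950209] 0.014946375695397621
(510, 600, 3) (480, 600, 3)
```

View pics/c6s.png

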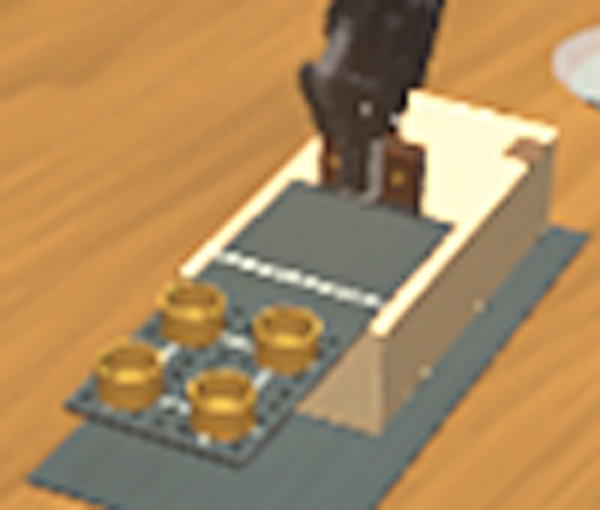

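The crop shows the plate pushed out flat with four cups still standing in rows. The mark (222,257)–(381,300) is nearly at the brick's edge, whose corners are about (184,272) and (378,330). Now I'll measure the remaining gap.

```bash
python3 - <<'E'
from h import *
U=np.array([.14,-.99]);V=np.array([.99,.14])
def world(n,d,box):
    x0,x1,y0,y1=box; f,cx,cy,R,t=cam(n); v,u=np.mgrid[y0:y1,x0:x1]; z=d[y0:y1,x0:x1]
    return ((np.stack([(u-cx)/f*z,(v-cy)/f*z,z],-1)-t)@R)
# brick front face from depth, scene0 (before)
X=world("scene",np.load("pics/scene0.npz")['d'],(272,312,195,222)).reshape(-1,3)
X=X[(X[:,2]>.012)&(X[:,2]<.058)]; a=X[:,:2]@U;l=X[:,:2]@V; k=abs(a-np.median(a))<.006
c=np.polyfit(l[k],a[k],1); print("face scene depth: n",k.sum(),"u at l=.556",np.polyval(c,.556).round(4),"slope deg",np.degrees(c[0]).round(2),"l",l[k].min().round(3),l[k].max().round(3))
# mark, both views
for n,box in(("scene",(275,315,188,205)),("top",(225,275,195,240))):
    z=np.load(f"pics/{n}6.npz"); p,d=z['p'],z['d']; x0,x1,y0,y1=box
    v,u=np.mgrid[y0:y1,x0:x1]; W=ray(n,np.c_[u.ravel(),v.ravel()],.071); a=W[:,:2]@U; l=W[:,:2]@V
    g=p[y0:y1,x0:x1].astype(float); hs=cv2.cvtColor(p[y0:y1,x0:x1],cv2.COLOR_BGR2HSV).reshape(-1,3).astype(int)
    val=g.min(2).ravel()
    e=(abs(l-.556)<.036)&(a>-.03)&(a<.03); A=[];Ls=[]
    for lb in np.arange(.522,.592,.004):
        m=e&(abs(l-lb)<.0025)&(a<.022)
        w=np.clip(val[m]-np.median(val[m])-25,0,None)
        if w.sum()>20: A.append((w*a[m]).sum()/w.sum());Ls.append(lb)
    A=np.array(A);Ls=np.array(Ls); k=abs(A-np.median(A))<.004; c=np.polyfit(Ls[k],A[k],1)
    print(n,"mark n",k.sum(),"u",np.polyval(c,.556).round(4),"slope deg",np.degrees(c[0]).round(2),"resid",(A[k]-np.polyval(c,Ls[k])).std().round(4),A.round(4))
# brick sides/ends in top6, cream mask
p=np.load("pics/top6.npz")['p']; h=cv2.cvtColor(p,cv2.COLOR_BGR2HSV).astype(int)
big=cv2.resize(p[170:270,160:300],None,fx=6,fy=6,interpolation=cv2.INTER_CUBIC); h=cv2.cvtColor(big,cv2.COLOR_BGR2HSV).astype(int)
m=(h[...,2]>170)&(h[...,1]<120)&(h[...,0]>18)&(h[...,0]<40)
ys,xs=np.nonzero(m); W=ray("top",(np.c_[xs,ys]+.5)/6-.5+[160,170],.067); a=W[:,:2]@U; l=W[:,:2]@V
for nm,sel in(("left strip",(l>.605)),("right strip",(l<.506))):
    q=a[sel]; print(nm,sel.sum(),"u range",np.percentile(q,[.1,99.9]).round(4),"l",np.percentile(l[sel],[1,99]).round(4))
for side,f in((.6,np.max),(.5,np.min)):
    bl=[];ba=[]
    for b in np.arange(-.20,-.01,.01):
        k=abs(a-b)<.003; q=l[k&((l>.59) if side>.55 else (l<.52))]
        if len(q): bl.append(f(q));ba.append(b)
    c=np.polyfit(ba,bl,1); print("side",side,np.polyval(c,-.1).round(4),"deg",np.degrees(c[0]).round(2))
E
```

```text
face scene depth: n 410 u at l=.556 0.0059 slope deg -0.72 l 0.5 0.613
scene mark n 18 u -0.0124 slope deg 0.5 resid 0.0005 [-0.013  -0.0131 -0.0126 -0.0125 -0.0124 -0.0114 -0.0121 -0.0125 -0.0131
 -0.0127 -0.0135 -0.0125 -0.0125 -0.0118 -0.0114 -0.0122 -0.0123 -0.0124]
top mark n 18 u -0.0117 slope deg -0.04 resid 0.0004 [-0.0113 -0.0118 -0.0121 -0.0113 -0.012  -0.0117 -0.0115 -0.0121 -0.0113
 -0.0118 -0.0123 -0.0108 -0.0114 -0.0123 -0.0117 -0.012  -0.0117 -0.0115]
left strip 2739 u range [-0.2282  0.0042] l [0.6051 0.614 ]
right strip 3093 u range [-0.2278  0.0057] l [0.4969 0.5059]
side 0.6 0.6067 deg 6.32
side 0.5 0.5012 deg -2.86
```

Call:
step_arm --dp '[[0,0.1,0],[0,0.35,0],[0,0.7,0],[0,1.05,0],[0,1.4,0],[0,1.65,0],[0,1.75,0],[0,1.75,0],[0,1.75,0]]' --twist '[[0,0,-0.1],[0,0,-0.2],[0,0,-0.3],[0,0,-0.45],[0,0,-0.6],[0,0,-0.7],[0,0,-0.7],[0,0,-0.7],[0,0,-0.7]]' --fingers '[0.05,0.05,0.05,0.05,0.05,0.05,0.05,0.05,0.05]' --force 60

```text
clock: 17.45
ee_pos: [0.541, 0.1576, 0.0499]
tool_rot: [[0.989, 0.151, 0.003], [0.151, -0.989, 0.004], [0.003, -0.004, -1.0]]
contact_force: [-1.3, 8.3, 8.7]
grip_width: 0.0152
grip_force: 60.3
```

```bash
python3 - <<'E'
from h import *
s=arm.sense(); print(s['ee_pos'],s['tool_rot'].round(4).tolist(),s['contact_force'],s['wrist_torque'],s['grip_width'],s['dq'].round(2))
U=np.array([.14,-.99]);V=np.array([.99,.14])
for n,box in(("scene",(255,330,185,220)),("top",(225,285,195,240))):
    p,d=arm.get_image(n); np.savez(f"pics/{n}7.npz",p=p,d=d); x0,x1,y0,y1=box
    v,u=np.mgrid[y0:y1,x0:x1]; W=ray(n,np.c_[u.ravel(),v.ravel()],.071); a=W[:,:2]@U; l=W[:,:2]@V
    val=p[y0:y1,x0:x1].astype(float).min(2).ravel(); A=[];Ls=[]
    for lb in np.arange(.522,.592,.004):
        m=(a>-.012)&(abs(l-lb)<.0025)&(a<.022)
        w=np.clip(val[m]-np.median(val[m])-25,0,None)
        if w.sum()>20: A.append((w*a[m]).sum()/w.sum());Ls.append(lb)
    A=np.array(A);Ls=np.array(Ls); k=abs(A-np.median(A))<.003; c=np.polyfit(Ls[k],A[k],1)
    print(n,"mark n",k.sum(),"u",np.polyval(c,.556).round(4),"slope deg",np.degrees(c[0]).round(2),A.round(4))
    if n=="scene": cv2.imwrite("pics/s7.png",cv2.resize(p[150:245,245:345],None,fx=6,fy=6,interpolation=cv2.INTER_CUBIC))
    # plate flatness: steel heights from depth, tail region and outer region
    f,cx,cy,R,t=cam(n); v,u=np.mgrid[150:260,200:340]; z=d[150:260,200:340]
    X=((np.stack([(u-cx)/f*z,(v-cy)/f*z,z],-1)-t)@R).reshape(-1,3); a=X[:,:2]@U; l=X[:,:2]@V
    for lo,hi in((-.06,-.01),(.02,.035),(.07,.1),(.12,.15)):
        k=(a>lo)&(a<hi)&(abs(l-.556)<.04)&(abs(X[:,2]-.071)<.015); print("  h",lo,hi,k.sum(),np.median(X[k,2]).round(4))
E
```

```text
[0.54102777 0.15759139 0.04986702] [[0.9885, 0.1512, 0.0028], [0.1511, -0.9885, 0.0044], [0.0034, -0.0039, -1.0]] [-1.30920278  8.26909623  8.6590759 ] [ 1.1186231   0.34550811 -0.059713  ] 0.015224698478366876 [-0.08  0.14 -0.05  0.05 -0.05 -0.1 ]
scene mark n 18 u 0.0046 slope deg -0.8 [0.0042 0.0048 0.0048 0.0056 0.0053 0.0052 0.0049 0.0042 0.0041 0.005
 0.0047 0.0054 0.0051 0.0045 0.0037 0.0042 0.004  0.0036]
  h -0.06 -0.01 229 0.0698
  h 0.02 0.035 71 0.0696
  h 0.07 0.1 188 0.0711
  h 0.12 0.15 210 0.0747
top mark n 18 u 0.0052 slope deg -0.98 [0.0059 0.0055 0.005  0.0057 0.0052 0.0057 0.0056 0.0051 0.0058 0.0051
 0.0045 0.0054 0.0049 0.0045 0.0053 0.0045 0.004  0.005 ]
  h -0.06 -0.01 170 0.0714
  h 0.02 0.035 144 0.0715
  h 0.07 0.1 276 0.0723
  h 0.12 0.15 260 0.0726
```

View pics/s7.png

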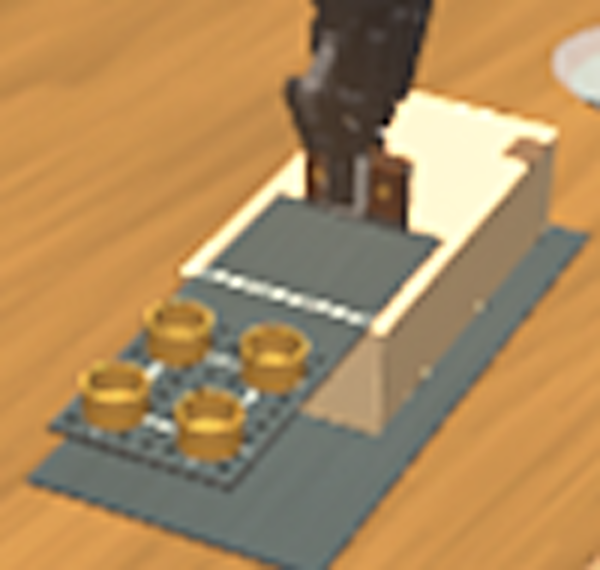

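The mark (205,272)–(370,320) lies on the brick's edge to within about 1 mm and 0.3°. The plate is flat, the four cups are in two rows, and the tail is held down with about 8.7 N. Handing in.

```bash
python3 -c "
from workcell import arm
print(arm.close_job())"
```

```text
the job is handed in; nothing more can be done
None
```

I handed the job in: the four cups stand in two rows on the plate, and its mark lies on the brick's edge (measured within about 1 mm and 0.3°). The arm is still holding the tail down level with about 8.7 N; I have not seen a verdict.

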